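Thread the gauge stick out of the long carton

TASK

A wooden gauge stick has been left in the long carton and is longer than the window cut in the carton's top: take hold of it through the window, tilt it so that one end comes up out of the window first while the other is still under its cover, and draw it out. Leave the tape roll and the thin plate lying on the covers and everything else where it is. Finish still holding the stick in the gripper, motionless, with every part of it at least 5 cm above the carton's covers and touching nothing else.

Things in the scene. Friction and masses are not known exactly. Their poses are not given: they have to be found in the camera images.
- carton: Long brown cardboard carton fixed to the table (small steel stop at each end), 410 mm along its own y, 126 mm wide (x), 70 mm high. Origin: centre of its underside, z up. Walls, floor and top 5 mm thick and stiff: inside 400 x 116 mm, inner floor at z 5 mm. Two end covers close its top (underside z 65, top z 70 mm), from each end to 85 mm from the middle.
- carton_window (a point): Middle of the carton's window, level with the covers' top (z 70 mm), axes as the carton's. The window between the two covers is 170 mm long along y; along it there is no top at all, and the side walls are only 45 mm high and 116 mm apart inside: a wide gripper must open only part way to fit between them
- stick: Wooden gauge stick with 12 mm brass end caps and dark tick marks on top: a straight bar 260 mm along its own y, 18 mm wide (x), 16 mm thick (z), 40 to 85 g. Origin: centre of its underside, z up. It lies loose and flat on the carton's inner floor, within 5 degrees of the carton's y, near the middle, both ends hidden under the covers by about 30 to 60 mm; it can slide lengthwise.
- stick_end_a (a point): Centre of the stick's end face at its own +y end (130 mm from the middle, at half thickness)
- stick_end_b (a point): Centre of the stick's end face at its own -y end
- tape_roll: Roll of paper tape lying flat and loose on one of the two covers (it may be either), a ring of 84 mm outer and 68 mm inner diameter, 42 mm high. Origin: centre of its underside. Its middle is about 148 mm from the carton's middle. To be left in place
- template: Thin loose dark steel plate 70 x 50 x 4 mm lying on the other cover, about 148 mm from the carton's middle. Origin: centre of its underside. To be left in place
- bundle: Bundle of wooden sticks 52 x 200 x 21 mm, long along its own y, on the table left of the carton; bystander. Origin: centre of its underside
- mug: Steel mug, 76 mm across and 90 mm high, handle at its own +y, on the table right of the carton, nearer the robot; bystander. Origin: centre of its underside
- glue_pot: White plastic glue pot, 70 mm across and 78 mm high, beyond the carton; bystander. Origin: centre of its underside
- small_carton: Closed red carton 100 x 170 x 55 mm on the table left of the long carton, nearer the robot; bystander. Origin: centre of its underside
- brush: Hand brush lying on the table right of the carton; bystander. Origin: centre of its underside, brush along its own x
Things that resemble listed ones, but are neither listed nor needed, are in the scene too. There is more than one size of the template; the one meant has the size given above. Of the things shaped like the tape_roll, the white one is meant.

How it is judged:
By the outcome, as a careful person would: the job done as asked, in the order asked, and still so for the second after the job is handed in, while the arm keeps its last pose, push and grip.
It also fails if it takes over 35 s, if anything falls off the work surface, if the arm or the gripper's body presses on something with over 40 N, if the wrist force passes 120 N, or if a joint passes its speed limit or range.

ROBOT

A 6-joint arm with a two-finger parallel gripper is mounted at the origin on the work surface. World frame = base frame: x ahead of the robot, y to its left, z up, the work surface at z = 0. Lengths are in mm, angles in rad, forces in N, time in s.
With the tool pointing down it reaches from about 350 to 975 mm from the base axis. Payload 7.1 kg.
Tool frame: the origin (TCP) lies at the very end of the fingers, on their centre line; the grasp point (between the pads) lies 19 mm behind it (ctrl.grasp_offset is the distance from the TCP to the grasp point, in mm); z points along the fingers, y is the line along which they close (so a half turn about z gives the same grasp; the last joint's range is limited). The gripper opens to 88 mm and grips with 3 to 60 N. Pads are 20 mm wide; open, the fingers measure 115 mm over their backs; the gripper's body (75 mm by 178 mm) begins 61 mm behind the grasp point.
Start: joints at [1.327, 0.423, 1.63, -0, 1.089, -0.019], TCP at [139.288, 609.264, 183.475] pointing down, gripper open.
Joint ranges: [-3, 3], [-0.9, 2.11], [0.09, 2.58], [-1.31, 4.45], [0.11, 2.69], [-2.54, 2.54]. Speed limits (rad/s): [2.39, 2.39, 3.01, 3.14, 3.14, 3.14].

INTERFACE

Orientations are given as a rotation vector (axis times angle).
In Python, from workcell import ctrl, viewer, ticket, models gives the robot as it stands.
- The arm moves only by the tool play_rows, never from a script. Its arguments are lists of equal length, an entry for each row: "dp": the shift along the world's x, y, z in mm, a list of three; "yaw": the turn about the world's z in degrees. In form: {"dp": [[tx, ty, tz], ...], "yaw": [yaw, ...]}. A call has 1 to 8 rows; each row shifts and turns the commanded pose from where the row before left it; what a row does not reach is not made up. A row lasts 1/12 s, in which the tool goes at most 41.7 mm and 7.16 degrees, less where a joint would pass 70% of its speed; a pose out of reach is approached as far as the arm can. A call is refused whole if a number of a shift passes 41.7 or a number of a turn 7.16, either way. A call with a gripper value outside its range is refused whole. "gripper" is the closure, from 0 (fully open) to 1 (shut), set as the call begins (left out, the last holds). The fingers move at their own pace and stop on an object; the grip force is fixed at half the most. Time passes only in rows, so rows that do not move let the fingers close. It gives the time, the measured TCP pose, the force, the opening and the grip force at its end, in the units of the state.
- ctrl.get_obs(): the state, without advancing time (a new reading comes with each control period).
- viewer.get_image(name): name is "scene" or "side" or "wrist"; returns a dict with "pixels" (480x640x3 uint8, red, green, blue), "range_z" (480x640 float32, mm along the optical axis (not along the pixel's ray), 0 where there is no reading), "fx", "fy", "cx", "cy" (pixels), "T" (4x4, takes a point from camera to world coordinates); the wrist camera has in their place "hand_eye" (4x4, takes a point from camera to tool coordinates, whose origin is the TCP and whose axes are the flange's). Camera axes: x right, y up, looking along -z (the intrinsics and any distortion apply to the point x, -y, -z); pixel columns grow to the right and rows downward; lengths in mm; the calibration is good to about 2 mm. A picture is of the moment at which its call begins: read the wrist's pose just before it.
- ticket.close_job(): hands the job in; it is judged then, once.
Trained networks look in a picture, given as the dict that the camera call returned (one of the last four; its "shot" number tells which), for a name from the list of things; names that differ only in an ending like _2 or _b are one class to them, and where a whole thing is asked for, a point or a joint stands for the part that bears it (a point fixed in the world has none). Each returns a list of dicts, best first, with "conf" (0 to 1); they miss things now and then, are a little off and sometimes report something else, mostly with a low value. They report only what shows in the picture. A call takes as long as a camera call. They do not tell look-alikes from the thing itself.
- models.look_for(picture, name): "bbox" ([centre column, centre row, width, height] in pixels, round what is visible of it).
- models.landmark_of(picture, name): "location" ([column, row] in pixels: a listed point, or the origin of a listed thing).
The state is a dict: "t": time; "qpos": joint angles; "qvel": joint speeds; "joint_torque": joint torques, N m; "ee_pos": TCP position; "orientation": TCP orientation; "ft_force": force on the tool from outside, world axes, zero at the start; "moment": the same for the moment, N m; "width": finger opening in mm; "grasp_force": force on a finger pad.
Only numpy, scipy, OpenCV 4.12 (cv2) and the standard library are available. Lean on these libraries where they do the work, as an engineer would, in place of code of your own. Each camera call takes 0.05 s, during which the arm holds its last target. There are 200 camera calls.

## Working session

There is one attempt and no reset: what is moved stays moved. The work goes in short steps, Python scripts to look and compute and a tool call to move; the robot and the scene stay as the last step left them, time stands still between calls to the robot, and variables do not carry over. Pictures are saved under pics/ and viewed, at most 10 in all, crops included, and the job is handed in when it is done.

Besides the shell and the picture viewer there is one more tool, called after "Call:" by a JSON object that holds its "fn" and its "kwargs", one argument or row to a line. play_rows: Moves the arm, as the interface text tells. Its arguments: {"type":"object","properties":{"dp":{"type":"array"},"yaw":{"type":"array"},"gripper":{"type":"number"}},"required":["dp","yaw"]}

```bash
ls; mkdir -p pics; cat > h.py <<'E'
import numpy as np, cv2
from scipy.spatial.transform import Rotation as R
from workcell import ctrl, viewer, ticket, models
def T_of(p):
    if "T" in p: return np.array(p["T"])
    o=p["obs"]; T=np.eye(4); T[:3,:3]=R.from_rotvec(o["orientation"]).as_matrix(); T[:3,3]=o["ee_pos"]
    return T@np.array(p["hand_eye"])
def shot(n):
    o=ctrl.get_obs(); p=viewer.get_image(n); p["obs"]=o; return p
def cloud(p):
    z=p["range_z"]; v,u=np.mgrid[0:480,0:640]
    c=np.stack([(u-p["cx"])/p["fx"]*z,-(v-p["cy"])/p["fy"]*z,-z],-1)
    T=T_of(p); return c@T[:3,:3].T+T[:3,3]
def ray(p,u,v,zw):
    T=T_of(p); d=T[:3,:3]@np.array([(u-p["cx"])/p["fx"],-(v-p["cy"])/p["fy"],-1]); o=T[:3,3]
    return o+d*(zw-o[2])/d[2]
def save(p,n,s=1): cv2.imwrite("pics/"+n,cv2.resize(p["pixels"][:,:,::-1],None,fx=s,fy=s))
E
python3 - <<'E'
from h import *
p=shot("scene"); q=shot("side")
print([k for k in p]); print(T_of(p).round(2).tolist(), T_of(q).round(2).tolist())
save(p,"scene.png");save(q,"side.png")
for pic,nm in((p,"scene"),(q,"side")):
  C=cloud(pic)
  for n,z in [("carton_window",70),("stick",5),("stick_end_a",13),("stick_end_b",13),("tape_roll",70),("template",70),("carton",0),("mug",0),("glue_pot",0)]:
    for d in models.landmark_of(pic,n)[:3]:
      u,v=d["location"]; print(nm,n,round(d["conf"],2),round(u),round(v),ray(pic,u,v,z).round(1))
o=ctrl.get_obs(); print(o["t"],o["width"],o["orientation"],o["ft_force"])
E
```

```text
pics
['pixels', 'range_z', 'fx', 'fy', 'cx', 'cy', 'T', 'shot', 'obs']
[[0.32, -0.58, 0.75, 1637.34], [0.95, 0.19, -0.26, -397.96], [0.01, 0.79, 0.61, 948.05], [0.0, 0.0, 0.0, 1.0]] [[0.92, 0.19, -0.33, 91.07], [-0.38, 0.48, -0.79, -1086.91], [0.01, 0.85, 0.52, 779.81], [0.0, 0.0, 0.0, 1.0]]
scene carton_window 0.8 359 235 [548.6  82.   70. ]
scene stick 0.75 351 253 [539.4  64.9   5. ]
scene tape_roll 0.98 407 233 [583.4 209.6  70. ]
scene tape_roll 0.77 405 293 [798.4 100.   70. ]
scene template 0.61 243 253 [ 527.9 -232.4   70. ]
scene template 0.57 302 237 [509.  -65.8  70. ]
scene template 0.56 284 229 [ 461.9 -102.4   70. ]
scene carton 0.88 354 254 [540.9  74.    0. ]
scene mug 0.87 172 251 [ 372.2 -406.5    0. ]
scene glue_pot 0.92 366 311 [762.1  19.2   0. ]
side carton_window 0.93 309 216 [544.5  78.6  70. ]
side carton_window 0.64 268 178 [513.3 325.6  70. ]
side stick 0.77 308 237 [542.1  79.9   5. ]
side stick 0.4 210 192 [364.7 421.7   5. ]
side stick_end_a 0.5 303 213 [569.3 191.   13. ]
side stick_end_a 0.4 272 179 [554.9 424.1  13. ]
side stick_end_b 0.5 303 213 [569.3 191.   13. ]
side stick_end_b 0.4 272 179 [554.9 424.1  13. ]
side tape_roll 0.93 304 190 [582.9 218.6  70. ]
side tape_roll 0.6 360 212 [670.9  46.8  70. ]
side tape_roll 0.23 312 246 [498.5 -57.7  70. ]
side template 0.87 259 294 [ 330.8 -185.    70. ]
side template 0.73 310 315 [ 404.5 -286.    70. ]
side template 0.59 315 248 [501.7 -67.7  70. ]
side carton 0.6 308 242 [535.7  68.5   0. ]
side carton 0.37 303 188 [633.1 356.    0. ]
side mug 0.86 319 390 [ 371.8 -410.     0. ]
side glue_pot 0.92 396 234 [764.1  17.3   0. ]
side glue_pot 0.21 268 180 [551.4 445.7  -0. ]
1.0 87.65277656666838 [-3.52327175e-01 -3.12172243e+00  1.68580560e-05] [ 0.14794625 -0.14079483 -0.30247518]
```

View pics/scene.png

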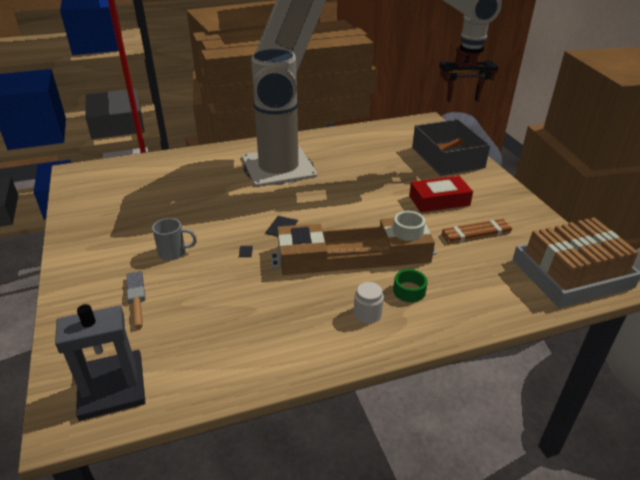

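View pics/side.png

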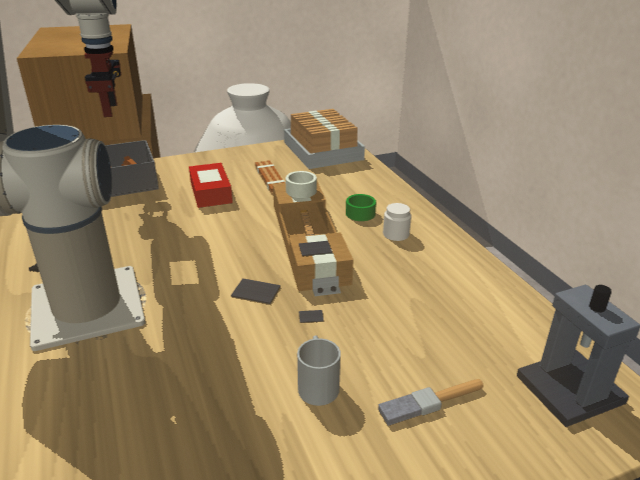

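The scene shows the carton at about (355,248). The white tape roll (408,226) is on its +y cover, and the green roll at (410,285) is a look-alike on the table. The dark plate lying on the –y cover is at (302,237); the plates at (283,226) and (246,252) are on the table. I'll slide the stick under the tape side, tilt the plate-side end up and draw it out that way. First I'll move over the window.

Call:
{"fn": "play_rows", "kwargs": {
  "dp": [
    [25,-33,3],
    [25,-33,3],
    [25,-33,3],
    [25,-33,3],
    [25,-33,3],
    [25,-33,3],
    [25,-33,3],
    [25,-33,3]
  ],
  "yaw": [-5.75,-5.75,-5.75,-5.75,-5.75,-5.75,-5.75,-5.75],
  "gripper": 0.45
}}

```text
t: 1.67
ee_pos: [340.1, 343.6, 207.9]
orientation: [1.55, 2.732, 0.001]
ft_force: [1.0, 1.1, 0.3]
width: 48.2
grasp_force: 0.0
```

Call:
{"fn": "play_rows", "kwargs": {
  "dp": [
    [25,-33,3],
    [25,-33,3],
    [25,-33,3],
    [25,-33,3],
    [25,-33,3],
    [25,-33,3],
    [25,-33,3],
    [0,0,0]
  ],
  "yaw": [-5.75,-5.75,-5.75,-5.75,-5.75,-5.75,-5.75,-5.75]
}}

```text
t: 2.33
ee_pos: [518.6, 109.3, 229.5]
orientation: [2.497, 1.901, 0.004]
ft_force: [0.1, 0.5, 0.8]
width: 48.6
grasp_force: 0.0
```

```bash
python3 - <<'E'
from h import *
p=shot("wrist"); save(p,"w1.png"); C=cloud(p)
o=p["obs"]; print(o["t"],o["ee_pos"],o["orientation"],o["width"],o["qpos"])
for n,z in [("carton_window",70),("stick",5),("tape_roll",70),("template",70)]:
    for d in models.landmark_of(p,n)[:2]:
      u,v=d["location"]; print(n,round(d["conf"],2),round(u),round(v),ray(p,u,v,z).round(1))
np.save("c1.npy",C)
# stick: points with z 12..30 ; covers z 62..80
def fit(m,nm):
  P=C[m][:,:2]
  if len(P)<50: print(nm,len(P)); return
  r=cv2.minAreaRect(P.astype(np.float32)); print(nm,len(P),r, C[m][:,2].mean())
near=(np.hypot(C[...,0]-546,C[...,1]-80)<230)&(p["range_z"]>0)
for lo,hi in((-3,3),(3,9),(16,26),(40,50),(65,76),(105,118)):
  m=near&(C[...,2]>lo)&(C[...,2]<hi); n,l,s,c=cv2.connectedComponentsWithStats(m.astype(np.uint8))
  for i in range(1,n):
    if s[i,4]>600: fit(l==i,f"z{lo}-{hi} px{c[i].round()}")
E
```

```text
2.3333 [518.62679555 109.34925147 229.46160492] [2.49719406 1.90099415 0.00371515] 48.60082193007507 [ 0.18650816  0.22773504  1.79793057 -0.00196731  1.11239695  0.45684468]
carton_window 0.95 352 248 [542.9  72.3  70. ]
stick 0.69 353 234 [549.4  68.2   5. ]
template 0.82 348 372 [503.6 -68.4  70. ]
template 0.81 326 434 [ 456.4 -145.    70. ]
z-3-3 px[336. 195.] 62491 ((546.2493286132812, 95.60982513427734), (428.65643310546875, 459.72540283203125), 89.16812133789062) 0.7140979803545409
z-3-3 px[501. 118.] 2299 ((736.1897583007812, 150.5967254638672), (54.21217727661133, 61.086524963378906), 20.110490798950195) 0.9849358338802306
z3-9 px[377. 232.] 5152 ((572.45556640625, 46.15964126586914), (198.17955017089844, 47.55763244628906), 79.346435546875) 5.7338954126213
z3-9 px[320. 241.] 7042 ((509.27978515625, 58.11801528930664), (198.0758514404297, 56.980247497558594), 79.43267059326172) 5.658432975703275
z16-26 px[351. 241.] 2519 ((542.970703125, 56.72452163696289), (191.0829620361328, 18.183475494384766), 76.96556091308594) 21.62459244694705
z40-50 px[507. 119.] 1814 ((724.60327148
[... 273 characters left out ...]
482.20050048828125, 80.9892578125), (168.94973754882812, 5.254192352294922), 79.43753814697266) 45.39764712143373
z65-76 px[331.  95.] 10777 ((568.7128295898438, 214.12796020507812), (120.58775329589844, 126.42403411865234), 79.45514678955078) 70.84007526506703
z65-76 px[350.  91.] 4872 ((576.6383056640625, 214.43675231933594), (66.22154235839844, 67.70488739013672), 47.75009536743164) 71.07646771437304
z65-76 px[339. 353.] 4424 ((501.40521240234375, -46.20354461669922), (77.66679382324219, 89.73206329345703), 79.53768920898438) 72.05362598898276
z105-118 px[354.  83.] 3487 ((576.0100708007812, 213.7312469482422), (83.15255737304688, 82.95884704589844), 28.749961853027344) 112.22052184821153
```

View pics/w1.png

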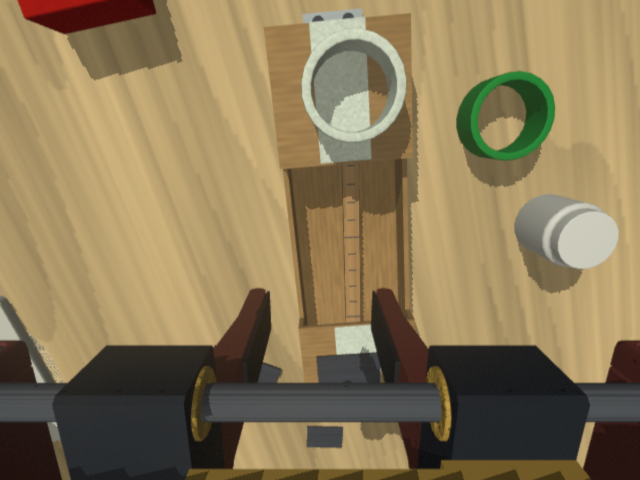

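The wrist view shows the window at (352,248), with the stick running from (350,165) to (352,320), about 2.4° off the carton axis. The white tape roll is at (354,83) on the far cover and the dark plate at (348,372) on the near cover. Next I'll move above the grasp point, near the plate-side end of the window.

Call:
{"fn": "play_rows", "kwargs": {
  "dp": [
    [4,-22,-32],
    [4,-22,-32],
    [4,-22,-32],
    [4,-22,-32],
    [0,0,0],
    [0,0,0]
  ],
  "yaw": [0.6,0.6,0.6,0.6,0,0]
}}

```text
t: 3.08
ee_pos: [528.6, 26.8, 99.2]
orientation: [-2.446, -1.967, 0.005]
ft_force: [1.0, 0.3, 0.8]
width: 48.4
grasp_force: 0.0
```

```bash
python3 - <<'E'
from h import *
p=shot("wrist"); save(p,"w2.png"); C=cloud(p)
o=p["obs"]; print(o["t"],o["ee_pos"],o["orientation"],o["width"])
near=(np.hypot(C[...,0]-542,C[...,1]-72)<110)&(p["range_z"]>0)
m=near&(C[...,2]>15)&(C[...,2]<27); n,l,s,c=cv2.connectedComponentsWithStats(m.astype(np.uint8))
for i in range(1,n):
    if s[i,4]>400: P=C[l==i]; print(c[i],s[i,4],cv2.minAreaRect(P[:,:2].astype(np.float32)),P[:,2].mean())
E
```

```text
3.0833 [528.58158531  26.80375094  99.17291105] [-2.44644676 -1.96662941  0.00493663] 48.416241237910256
[402.93416572 161.47219069] 881 ((598.9723510742188, 61.364139556884766), (186.78713989257812, 0.9603376984596252), 79.38948822021484) 21.142935708019365
[330.39271624 171.20637329] 6590 ((544.6780395507812, 64.17152404785156), (203.69808959960938, 18.033620834350586), 76.94628143310547) 21.70746663351099
[244.74531835 163.00374532] 801 ((485.571044921875, 86.07442474365234), (178.97412109375, 0.824462354183197), 79.43392944335938) 21.1184743240548
```

View pics/w2.png

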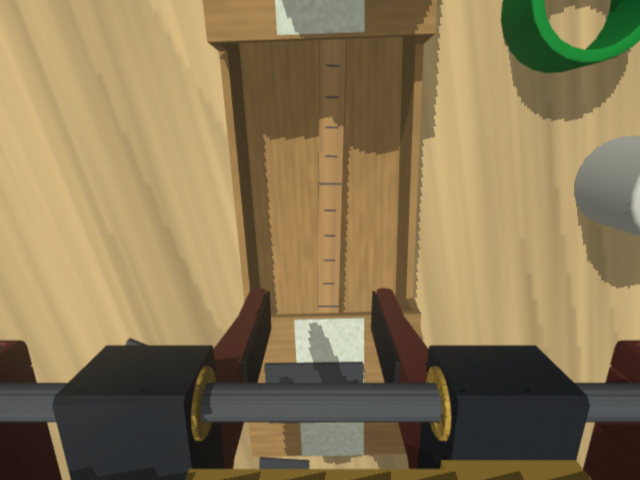

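Call:
{"fn": "play_rows", "kwargs": {
  "dp": [
    [3,-1,-30],
    [2,-1,-30],
    [2,0,-28],
    [0,0,0],
    [0,0,0]
  ],
  "yaw": [0.5,0,0,0,0]
}}

```text
t: 3.55
ee_pos: [537.4, 25.6, 13.3]
orientation: [-2.439, -1.98, 0.0]
ft_force: [0.4, 0.5, 0.3]
width: 48.6
grasp_force: 0.0
```

```bash
python3 - <<'E'
from h import *
p=shot("wrist"); C=cloud(p); o=p["obs"]
u=np.array([.183,.983]); c=np.array([542.2,71.7])
print(o["ee_pos"],o["orientation"], (o["ee_pos"][:2]-c)@u, o["ft_force"])
save(p,"w3.png")
E
```

```text
[537.43969164  25.58956943  13.33830159] [-2.43889690e+00 -1.97982496e+00  2.24186283e-04] -46.19768968271668 [0.37472758 0.47915684 0.2942196 ]
```

View pics/w3.png

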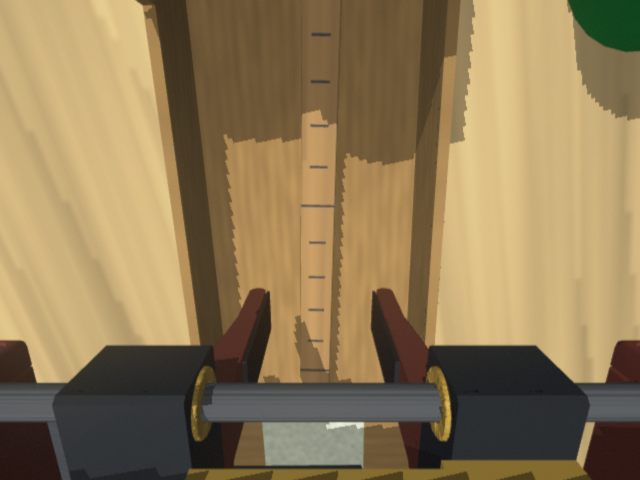

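The stick at (318,300) is centred between the fingertips (265 and 375), and both fingers are clear of the side walls. I'll lower slightly and close.

Call:
{"fn": "play_rows", "kwargs": {
  "dp": [
    [0,0,-4],
    [0,0,0],
    [0,0,0],
    [0,0,0],
    [0,0,0],
    [0,0,0],
    [0,0,0]
  ],
  "yaw": [0,0,0,0,0,0,0],
  "gripper": 1.0
}}

```text
t: 4.18
ee_pos: [537.4, 24.2, 8.6]
orientation: [2.441, 1.977, 0.0]
ft_force: [0.6, -0.7, 0.7]
width: 5.3
grasp_force: 0.0
```

```bash
python3 - <<'E'
from h import *
p=shot("wrist"); o=p["obs"]
u=np.array([.183,.983]); c=np.array([542.2,71.7])
print(o["ee_pos"], (o["ee_pos"][:2]-c)@u, o["ft_force"],o["width"],o["grasp_force"])
for d in models.landmark_of(p,"stick")[:2]: print(d,ray(p,*d["location"],5),(ray(p,*d["location"],5)[:2]-c)@u)
print("mid mark s",(ray(p,317,205,21)[:2]-c)@u, "next",(ray(p,317,370,21)[:2]-c)@u)
E
```

```text
[537.35439687  24.18741651   8.63494585] -47.591614944487205 [ 0.63281192 -0.68271037  0.6798097 ] 5.3267410437858 0.0
{'location': [321.0, 199.6], 'conf': 0.82} [547.93892477  68.80874534   5.        ] -1.7918800938706272
mid mark s -1.8492310105894572 next -100.13372783039812
```

```bash
python3 - <<'E'
from h import *
p=shot("wrist"); save(p,"w4.png"); s=shot("side"); 
cv2.imwrite("pics/s4.png",cv2.resize(s["pixels"][150:310,220:420,::-1],None,fx=3,fy=3))
w=cv2.resize(p["pixels"][:,:,::-1],(480,360)); q=cv2.resize(s["pixels"][170:300,250:380,::-1],(310,310),interpolation=cv2.INTER_CUBIC)
im=np.zeros((360,790,3),np.uint8); im[:,:480]=w; im[:310,480:]=q; cv2.imwrite("pics/c4.png",im)
o=ctrl.get_obs(); print(o["width"],o["grasp_force"],o["ee_pos"])
E
```

```text
0.5511162516460497 0.0 [537.20850555  24.23580081   8.39671795]
```

View pics/c4.png

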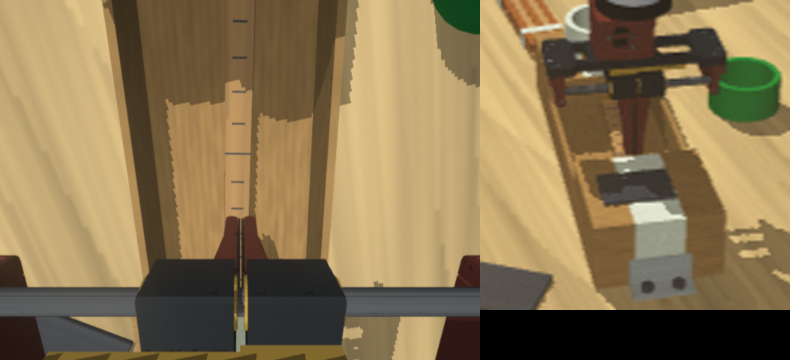

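The left half (wrist view) shows the fingers shut on top of the stick at (240,220), so they aren't around it. I'll check the fingertip height with depth.

```bash
python3 - <<'E'
from h import *
p=shot("wrist"); s=shot("side"); C=cloud(p); D=cloud(s)
print(np.array(p["hand_eye"]).round(2).tolist(),p["fx"],p["cx"],p["cy"])
for v in range(264,350,6): print(v,[C[v,u].round(0).tolist() for u in (305,330)], p["range_z"][v,305])
# side: red-ish dark finger pixels near
px=s["pixels"].astype(int); m=(px[...,0]>1.8*px[...,1])&(np.hypot(D[...,0]-537,D[...,1]-24)<40)&(px[...,0]<140)
P=D[m]; i=np.argsort(P[:,2]); print(len(P),P[i[:8]].round(0))
u=np.array([.183,.983]);x=np.array([.983,-.183]); c=np.array([542.2,71.7])
near=(np.hypot(C[...,0]-542,C[...,1]-72)<110)&(p["range_z"]>0)
m=near&(C[...,2]>15)&(C[...,2]<27); P=C[m]; S=(P[:,:2]-c)@u;X=(P[:,:2]-c)@x
k=abs(X)<40
for a in range(-50,90,20):
  j=k&(S>a)&(S<a+20); 
  if j.any(): print(a,X[j].min(),X[j].max(),P[j,2].mean())
E
```

```text
[[0.0, 0.96, 0.29, 80.25], [1.0, 0.0, -0.0, 0.64], [-0.0, 0.29, -0.96, -201.87], [0.0, 0.0, 0.0, 1.0]] 372.65292884017356 320.60255847103997 248.02318452056795
264 [[533.0, 39.0, 21.0], [546.0, 37.0, 21.0]] 200.40895
270 [[532.0, 36.0, 22.0], [545.0, 34.0, 23.0]] 199.99971
276 [[531.0, 33.0, 22.0], [544.0, 30.0, 21.0]] 201.21129
282 [[530.0, 29.0, 21.0], [544.0, 26.0, 21.0]] 203.23259
288 [[530.0, 26.0, 21.0], [543.0, 23.0, 22.0]] 204.41852
294 [[533.0, 37.0, 55.0], [544.0, 34.0, 54.0]] 168.33511
300 [[534.0, 37.0, 62.0], [544.0, 34.0, 62.0]] 162.16893
306 [[534.0, 36.0, 67.0], [544.0, 34.0, 66.0]] 157.63332
312 [[534.0, 36.0, 72.0], [544.0, 35.0, 74.0]] 152.25227
318 [[534.0, 36.0, 78.0], [544.0, 34.0, 78.0]] 146.59732
324 [[535.0, 36.0, 83.0], [544.0, 34.0, 82.0]] 141.90207
330 [[535.0, 36.0, 87.0], [544.0, 34.0, 87.0]] 138.09935
336 [[535.0, 36.0, 92.0], [544.0, 34.0, 91.0]] 133.42845
342 [[535.0, 36.0, 96.0], [543.0, 34.0, 95.0]] 129.34027
348 [[541.0, 57.0, 135.0], [547.0, 56.0, 135.0]] 86.05999
0 []
-50 -6.7528866641667 11.162284321301895 21.623788082099754
-30 -5.952906852382792 12.567930618959647 21.62053875871296
-10 -5.1071928282644175 13.329308063791213 21.63621944922636
10 -4.323987222446332 14.070073415266807 21.66388076085716
30 -3.4289981340940363 14.816642985549517 21.632269126548934
50 -2.6829926899870764 16.04384076697273 21.69133125443666
70 -1.9051630992285533 16.640604624799906 21.690084131673906
```

```bash
python3 - <<'E'
from h import *
o=ctrl.get_obs(); print(o["ee_pos"],o["qpos"])
for n in("side","scene"):
  s=shot(n); D=cloud(s); T=np.linalg.inv(T_of(s))
  for z in (8,30,50,70,90,110,130,150):
    q=T@np.array([537,24,z,1]); u=s["cx"]-q[0]/q[2]*s["fx"]; v=s["cy"]+q[1]/q[2]*s["fy"]
    print(n,z,round(u),round(v),D[int(round(v)),int(round(u))].round(0),s["pixels"][int(round(v)),int(round(u))])
E
```

```text
[537.25084683  24.22936636   8.39987285] [ 2.29510199e-02  5.65429272e-01  1.91629351e+00 -2.98624011e-05
  6.60016957e-01  2.32082813e-01]
side 8 314 248 [496. -75.  76.] [80 76 75]
side 30 315 240 [514. -37.  71.] [140 142 123]
side 50 315 233 [534.  13.  58.] [64 46 35]
side 70 315 226 [536.  19.  74.] [62 46 34]
side 90 315 219 [533.  11.  99.] [61 45 33]
side 110 315 212 [539.  26. 109.] [71 46 31]
side 130 315 205 [527.  -2. 145.] [55 49 43]
side 150 315 197 [529.   2. 163.] [52 46 36]
scene 8 337 254 [542.  23.  13.] [65 47 30]
scene 30 337 248 [505.  37.   3.] [142 104  63]
scene 50 337 242 [547.  21.  59.] [34 15 11]
scene 70 337 236 [613.  -5. 132.] [36 16 14]
scene 90 337 230 [621.  -9. 157.] [33 14 12]
scene 110 337 224 [616.  -8. 171.] [21 23 25]
scene 130 338 218 [565.  14. 151.] [16 18 19]
scene 150 338 212 [563.  14. 168.] [11 11 12]
```

Depth from two cameras puts the real fingertips at about z 50 while the TCP reads 8, so the whole gripper sits about 42 mm higher than reported. I'll open, descend by that much in careful steps, and check.

Call:
{"fn": "play_rows", "kwargs": {
  "dp": [
    [0,0,0],
    [0,0,0],
    [0,0,0],
    [0,0,0],
    [0,0,0],
    [0,0,0],
    [0,0,0],
    [0,0,0]
  ],
  "yaw": [0,0,0,0,0,0,0,0],
  "gripper": 0.45
}}

```text
t: 5.25
ee_pos: [537.3, 24.2, 8.5]
orientation: [2.441, 1.977, 0.0]
ft_force: [0.1, -0.5, -0.7]
width: 47.5
grasp_force: 0.0
```

Call:
{"fn": "play_rows", "kwargs": {
  "dp": [
    [0,0,-12],
    [0,0,-12],
    [0,0,-6],
    [0,0,0],
    [0,0,0]
  ],
  "yaw": [0,0,0,0,0]
}}

```text
t: 5.67
ee_pos: [536.5, 24.3, -22.5]
orientation: [-2.44, -1.977, 0.002]
ft_force: [-0.6, 0.3, 0.5]
width: 48.5
grasp_force: 0.0
```

```bash
python3 - <<'E'
from h import *
p=shot("wrist"); s=shot("scene");C=cloud(p)
o=p["obs"]; print(o["ee_pos"],o["width"],o["ft_force"],ctrl.grasp_offset)
for v in range(276,320,4): print(v,[C[v,u].round(0).tolist() for u in (255,262,378,384)])
a=p["pixels"][:,:,::-1]; b=s["pixels"][200:290,270:450,::-1]
im=np.zeros((300,800,3),np.uint8); im[:,:400]=cv2.resize(a,(400,300)); im[:200,400:]=cv2.resize(b,(400,200),interpolation=cv2.INTER_CUBIC); cv2.imwrite("pics/c5.png",im)
E
```

```text
[536.49808024  24.25157721 -22.5457013 ] 48.5160531723679 [-0.60586518  0.34587578  0.51585721] 18.700000000000003
276 [[508.0, 43.0, 5.0], [512.0, 43.0, 7.0], [568.0, 31.0, 5.0], [571.0, 30.0, 6.0]]
280 [[507.0, 41.0, 5.0], [511.0, 40.0, 5.0], [568.0, 29.0, 6.0], [571.0, 28.0, 6.0]]
284 [[507.0, 39.0, 6.0], [510.0, 39.0, 6.0], [567.0, 27.0, 6.0], [570.0, 26.0, 6.0]]
288 [[506.0, 37.0, 6.0], [510.0, 36.0, 5.0], [567.0, 24.0, 6.0], [570.0, 24.0, 6.0]]
292 [[510.0, 41.0, 20.0], [513.0, 41.0, 21.0], [565.0, 30.0, 22.0], [568.0, 29.0, 22.0]]
296 [[511.0, 41.0, 26.0], [514.0, 40.0, 26.0], [565.0, 30.0, 26.0], [568.0, 29.0, 25.0]]
300 [[512.0, 41.0, 30.0], [514.0, 40.0, 29.0], [564.0, 28.0, 26.0], [567.0, 30.0, 31.0]]
304 [[512.0, 41.0, 34.0], [515.0, 39.0, 32.0], [564.0, 29.0, 31.0], [566.0, 30.0, 35.0]]
308 [[513.0, 41.0, 38.0], [515.0, 38.0, 34.0], [563.0, 29.0, 36.0], [566.0, 30.0, 39.0]]
312 [[514.0, 41.0, 42.0], [515.0, 38.0, 38.0], [563.0, 28.0, 37.0], [565.0, 29.0, 41.0]]
316 [[514.0, 40.0, 44.0], [515.0, 37.0, 40.0], [563.0, 26.0, 38.0], [565.0, 28.0, 41.0]]
```

View pics/c5.png

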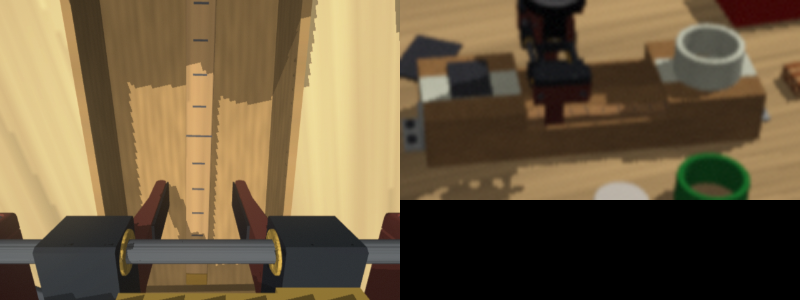

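The wrist view (left) shows the fingers straddling the stick at (197,210), and the tip depth is about z 20. The brass cap is just visible at (196,278). I'll go down another 11 mm and close.

Call:
{"fn": "play_rows", "kwargs": {
  "dp": [
    [0,0,-6],
    [0,0,-5],
    [0,0,0],
    [0,0,0]
  ],
  "yaw": [0,0,0,0]
}}

```text
t: 6.1
ee_pos: [536.9, 24.3, -32.9]
orientation: [-2.441, -1.977, 0.001]
ft_force: [-0.2, 0.3, -0.2]
width: 48.3
grasp_force: 0.0
```

Call:
{"fn": "play_rows", "kwargs": {
  "dp": [
    [0,0,0],
    [0,0,0],
    [0,0,0],
    [0,0,0],
    [0,0,0],
    [0,0,0],
    [0,0,0],
    [0,0,0]
  ],
  "yaw": [0,0,0,0,0,0,0,0],
  "gripper": 1.0
}}

```text
t: 6.77
ee_pos: [537.3, 24.2, -32.4]
orientation: [2.441, 1.977, 0.0]
ft_force: [-0.5, 0.2, 2.4]
width: 17.5
grasp_force: 30.0
```

The stick is gripped (17.5 mm, 30 N). I'll slide it lengthwise under the tape-side cover by about 60 mm.

Call:
{"fn": "play_rows", "kwargs": {
  "dp": [
    [0,0,1],
    [2,9,0],
    [2,9,0],
    [2,9,0],
    [2,9,0],
    [2,9,0],
    [2,9,0],
    [0,0,0]
  ],
  "yaw": [0,0,0,0,0,0,0,0]
}}

```text
t: 7.43
ee_pos: [550.0, 80.2, -31.5]
orientation: [2.439, 1.979, 0.001]
ft_force: [-0.0, -0.2, -0.8]
width: 17.6
grasp_force: 30.0
```

Call:
{"fn": "play_rows", "kwargs": {
  "dp": [
    [1,4,0],
    [0,0,0],
    [0,0,0]
  ],
  "yaw": [0,0,0]
}}

```text
t: 7.68
ee_pos: [550.2, 82.3, -31.6]
orientation: [-2.441, -1.978, 0.0]
ft_force: [0.9, -0.9, -0.5]
width: 17.8
grasp_force: 30.0
```

```bash
python3 - <<'E'
from h import *
p=shot("wrist"); s=shot("scene")
o=p["obs"]; print(o["t"],o["ee_pos"],o["width"],o["ft_force"],o["moment"],o["grasp_force"])
a=p["pixels"][:,:,::-1]; b=s["pixels"][200:290,270:450,::-1]
im=np.zeros((300,800,3),np.uint8); im[:,:400]=cv2.resize(a,(400,300)); im[:200,400:]=cv2.resize(b,(400,200),interpolation=cv2.INTER_CUBIC); cv2.imwrite("pics/c6.png",im)
E
```

```text
7.6833 [550.23179454  82.25165601 -31.55001785] 17.77024633708642 [ 0.9316629  -0.87087599 -0.50836713] [-0.0754607   0.0444388  -0.00483018] 29.994061589241028
```

View pics/c6.png

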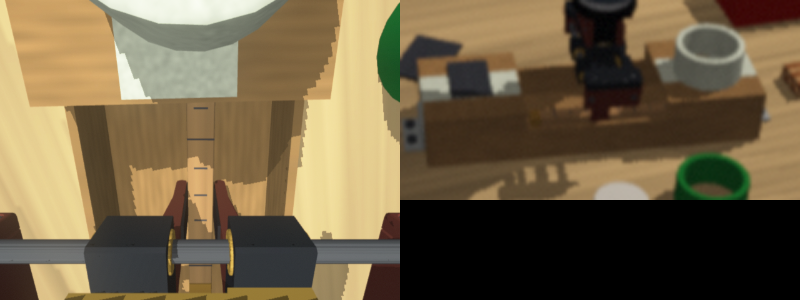

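The stick moved with the grip. Its plate-side brass end is now inside the window, at (535,115) in the scene inset. I'll lift now; the tape-side cover holds the far end down and tilts the stick.

Call:
{"fn": "play_rows", "kwargs": {
  "dp": [
    [0,0,7],
    [0,0,7],
    [0,0,7],
    [0,0,7],
    [0,0,5],
    [0,0,4],
    [0,0,4],
    [0,0,0]
  ],
  "yaw": [0,0,0,0,0,0,0,0]
}}

```text
t: 8.45
ee_pos: [550.8, 82.3, 10.4]
orientation: [2.441, 1.977, 0.002]
ft_force: [0.8, -0.1, -0.2]
width: 17.9
grasp_force: 30.0
```

Call:
{"fn": "play_rows", "kwargs": {
  "dp": [
    [0,0,4],
    [0,0,4],
    [0,0,4],
    [0,0,4],
    [0,0,3],
    [0,0,0]
  ],
  "yaw": [0,0,0,0,0,0]
}}

```text
t: 8.95
ee_pos: [550.2, 82.3, 28.9]
orientation: [-2.441, -1.978, 0.0]
ft_force: [-0.9, -0.2, -3.0]
width: 17.8
grasp_force: 30.0
```

```bash
python3 - <<'E'
from h import *
p=shot("wrist"); s=shot("side")
o=p["obs"]; print(o["t"],o["ee_pos"],o["width"],o["ft_force"],o["moment"],o["grasp_force"])
a=p["pixels"][:,:,::-1]; b=s["pixels"][150:290,250:390,::-1]
im=np.zeros((400,800,3),np.uint8); im[:300,:400]=cv2.resize(a,(400,300)); im[:,400:]=cv2.resize(b,(400,400),interpolation=cv2.INTER_CUBIC); cv2.imwrite("pics/c7.png",im)
u=np.array([.183,.983]);x=np.array([.983,-.183]); c=np.array([542.2,71.7])
C=cloud(p); S=(C[...,:2]-c)@u; X=(C[...,:2]-c)@x
for a in range(-80,90,10):
  m=(abs(X-3-.043*(a+47))<5)&(S>a)&(S<a+10)&(p["range_z"]>0)
  if m.any(): print(a,m.sum(),np.median(C[m][:,2]).round(1))
E
```

```text
8.95 [550.15397032  82.25540699  28.93325147] 17.83203785731738 [-0.8977465  -0.20266441 -2.97398877] [-0.16880913  0.22846367  0.06449687] 30.00001609325409
-60 191 96.3
-50 465 94.8
-40 348 92.8
-20 217 87.5
-10 510 85.9
0 499 83.6
10 499 81.4
20 557 79.2
30 2663 166.0
40 823 75.4
50 537 72.5
60 543 70.2
70 559 68.0
80 571 70.1
```

View pics/c7.png

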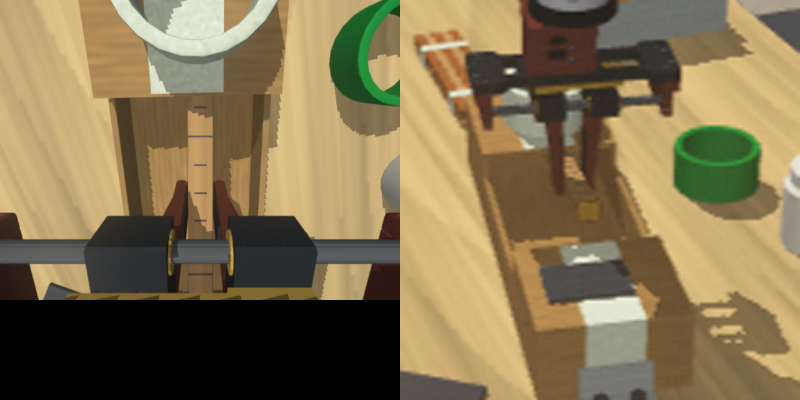

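The stick is tilted as predicted (slope about 0.22). The brass end stands clear of the window at (588,208), about z 96, while the far end is still under the tape cover. I'll draw it out along its axis.

Call:
{"fn": "play_rows", "kwargs": {
  "dp": [
    [-2,-10,3.5],
    [-2,-10,3.5],
    [-2,-10,3.5],
    [-2,-10,3.5],
    [-2,-10,3.5],
    [-2,-10,3.5],
    [0,0,0]
  ],
  "yaw": [0,0,0,0,0,0,0]
}}

```text
t: 9.63
ee_pos: [538.2, 20.1, 50.3]
orientation: [2.442, 1.975, 0.0]
ft_force: [0.3, -1.0, -2.2]
width: 17.7
grasp_force: 30.0
```

Call:
{"fn": "play_rows", "kwargs": {
  "dp": [
    [-2,-10,3.5],
    [-2,-10,3.5],
    [-2,-10,3.5],
    [-2,-10,3.5],
    [-2,-10,3.5],
    [-2,-8,3],
    [0,0,0],
    [0,0,0]
  ],
  "yaw": [0,0,0,0,0,0,0,0]
}}

```text
t: 10.3
ee_pos: [526.4, -36.3, 70.3]
orientation: [2.442, 1.976, 0.001]
ft_force: [-0.3, -0.7, -0.7]
width: 18.0
grasp_force: 30.0
```

```bash
python3 - <<'E'
from h import *
p=shot("wrist")
o=p["obs"]; print(o["t"],o["ee_pos"],o["width"],o["ft_force"],o["moment"],o["grasp_force"])
u=np.array([.183,.983]);x=np.array([.983,-.183]); c=np.array([542.2,71.7])
C=cloud(p); S=(C[...,:2]-c)@u; X=(C[...,:2]-c)@x
for a in range(-80,110,10):
  m=(abs(X-3-.043*(a+47))<5)&(S>a)&(S<a+10)&(p["range_z"]>0)
  if m.any(): print(a,m.sum(),np.median(C[m][:,2]).round(1))
E
```

```text
10.3 [526.44601711 -36.25463603  70.32167714] 17.979311315135167 [-0.34129125 -0.69430842 -0.66167257] [-0.10517796  0.08294827  0.00646236] 29.9997416138649
-80 524 113.9
-70 515 111.0
-60 517 108.2
-50 539 105.4
-40 539 102.7
-30 534 100.0
-20 543 97.1
-10 547 94.3
0 545 91.5
10 545 88.7
20 421 86.2
```

Call:
{"fn": "play_rows", "kwargs": {
  "dp": [
    [-2,-8,3],
    [0,0,6],
    [0,0,8],
    [0,0,10],
    [0,0,0]
  ],
  "yaw": [0,0,0,0,0]
}}

```text
t: 10.77
ee_pos: [525.9, -43.7, 99.3]
orientation: [2.439, 1.976, 0.004]
ft_force: [1.1, 0.5, -0.4]
width: 17.4
grasp_force: 30.0
```

Call:
{"fn": "play_rows", "kwargs": {
  "dp": [
    [0,0,12],
    [0,0,16],
    [0,0,18],
    [0,0,18],
    [0,0,16],
    [0,0,12],
    [0,0,6],
    [0,0,0]
  ],
  "yaw": [0,0,0,0,0,0,0,0]
}}

```text
t: 11.43
ee_pos: [525.3, -43.7, 196.5]
orientation: [2.439, 1.976, 0.003]
ft_force: [-0.1, -0.5, -0.4]
width: 17.6
grasp_force: 30.0
```

Call:
{"fn": "play_rows", "kwargs": {
  "dp": [
    [0,0,0],
    [0,0,0],
    [0,0,0],
    [0,0,0],
    [0,0,0],
    [0,0,0]
  ],
  "yaw": [0,0,0,0,0,0]
}}

```text
t: 11.93
ee_pos: [524.1, -43.7, 194.6]
orientation: [-2.441, -1.977, 0.001]
ft_force: [0.2, -0.7, -1.3]
width: 17.5
grasp_force: 30.0
```

```bash
python3 - <<'E'
from h import *
p=shot("scene"); s=shot("side"); w=shot("wrist")
o=w["obs"]; print(o["t"],o["ee_pos"],o["width"],o["ft_force"],o["grasp_force"],np.abs(o["qvel"]).max())
a=p["pixels"][150:300,230:430,::-1]; b=s["pixels"][130:330,230:430,::-1]
im=np.zeros((400,800,3),np.uint8); im[:300,:400]=cv2.resize(a,(400,300)); im[:,400:]=cv2.resize(b,(400,400),interpolation=cv2.INTER_CUBIC); cv2.imwrite("pics/c8.png",im)
u=np.array([.183,.983]);x=np.array([.983,-.183]); c=np.array([542.2,71.7])
for n,P in (("scene",p),("wrist",w)):
  C=cloud(P);S=(C[...,:2]-c)@u; X=(C[...,:2]-c)@x
  for a in range(-20,100,10):
    m=(abs(X-5)<9)&(S>a)&(S<a+10)&(P["range_z"]>0)&(C[...,2]>100)
    if m.any(): print(n,a,m.sum(),C[m][:,2].min().round(1),np.median(C[m][:,2]).round(1))
for n in("tape_roll","template"):
  for d in models.landmark_of(p,n)[:3]: print(n,round(d["conf"],2),np.round(d["location"]),ray(p,*d["location"],70).round(1))
E
```

```text
12.0333 [524.24917209 -43.73632638 194.79002493] 18.121651340421458 [0.18195712 0.21239424 0.00495167] 29.999850690364838 0.0025508218434438265
scene -20 13 201.8 217.0
scene -10 12 207.0 214.9
scene 0 15 200.9 210.9
scene 10 12 194.0 208.6
scene 20 8 202.5 206.6
scene 30 8 202.0 204.0
scene 40 9 191.3 202.5
scene 50 5 198.7 199.4
wrist -20 866 216.0 219.4
wrist -10 866 213.6 216.6
wrist 0 868 210.8 213.8
wrist 10 854 207.8 211.0
wrist 20 5 207.9 208.2
tape_roll 0.95 [404. 291.] [792.8 101.9  70. ]
tape_roll 0.61 [410. 234.] [589.3 217.3  70. ]
template 0.62 [243. 249.] [ 514.8 -228.    70. ]
template 0.53 [300. 236.] [504.6 -70.4  70. ]
```

View pics/c8.png

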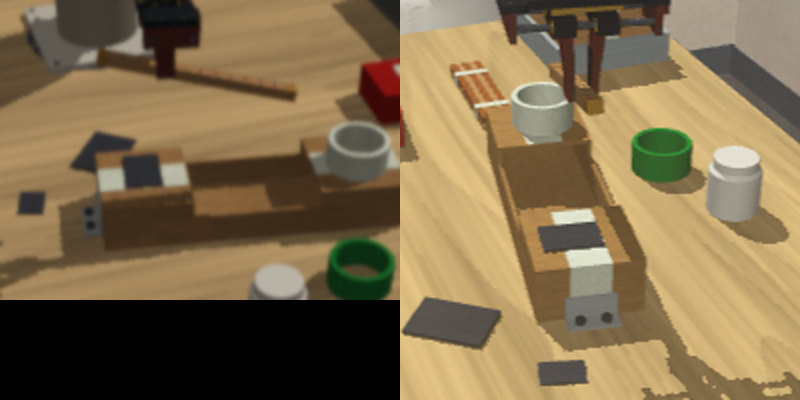

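The stick is held clear of the carton, with its lowest part about 110 mm above the covers. The tape roll and plate are still on their covers and the arm is motionless, so I'm handing in.

```bash
python3 -c "
from workcell import ticket
print(ticket.close_job())"
```

```text
the job is handed in; nothing more can be done
None
```

The stick was tilted out of the window, plate-side end first, and handed in held still with its lowest part about 110 mm above the covers; the tape roll and plate are still on their covers, and it took about 12 s of the 35 s.

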